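# Set a sample by for its timed second reading

### The arm

A 6-joint arm with a two-finger parallel gripper is mounted at the origin on the work surface; the furniture and walls round the work are solid. World frame = base frame: x ahead of the robot, y to its left, z up, the work surface at z = 0. Lengths are in m, angles in rad, forces in N, time in s.
With the tool pointing down it reaches from about 0.375 to 0.925 m from the base axis. Payload 5.7 kg.
Tool frame: the origin (TCP) lies midway between the tips of the shut fingers; the grasp point (between the pads) lies 19 mm behind it (manip.tcp_to_grasp is the distance from the TCP to the grasp point, in m); x points along the fingers, z is the direction in which the jaws open and shut, and the axes are right-handed (so a half turn about x gives the same grasp; the last joint's range is limited). The gripper opens to 88 mm and grips with 3 to 60 N. Pads are 20 mm wide; open, the fingers measure 115 mm over their backs; the gripper's body (75 mm by 178 mm) begins 61 mm behind the grasp point.
Start: joints at [-1.227, 0.359, 1.51, -0, 1.272, -0.115], TCP at [0.266, -0.538, 0.223] pointing down, gripper open.
Joint ranges: [-2.97, 2.97], [-1.01, 2.36], [0.21, 2.38], [-0.96, 4.11], [0.2, 2.71], [-2.98, 2.98]. Speed limits (rad/s): [2.39, 2.39, 3.14, 3.14, 3.14, 3.14].

### API

Orientations are given as a unit quaternion [w, x, y, z].
In Python, from cell import manip gives the robot as it stands.
- The arm moves only by the tool move_arm, never from a script. Its argument "steps" is a list of rows, each a list of 7 numbers: the shift along the tool's x, y, z in cm, then the turn, a rotation vector about the tool's x, y, z in rad, then the closure in counts, from 0 (fully open) to 255 (shut). In form: [[dx, dy, dz, ax, ay, az, gripper], ...]. A call has 1 to 5 rows; each row is the pose to reach, as a shift and turn from the pose commanded when the call began, along the tool's axes at that moment; what a row does not reach only later rows make up. A row lasts 1/10 s, in which the tool goes at most 50 mm and 8.59 degrees, less where a joint would pass 70% of its speed; a pose out of reach is approached as far as the arm can. A call with a gripper value outside its range is refused whole. The fingers move at their own pace and stop on an object; "squeeze" is the grip in N (left out, the last holds). Time passes only in rows, so rows that repeat a pose let the fingers close. It gives the time, the measured TCP pose, the force and the opening at its end, in the units of the state.
- manip.get_state(): the state, without advancing time (a new reading comes with each control period).
- manip.capture(name): name is "scene" or "top" or "wrist"; returns a dict with "color" (384x512x3 uint8, blue, green, red), "range_z" (384x512 float32, m along the optical axis (not along the pixel's ray), 0 where there is no reading), "mtx" (3x3 intrinsics, pixels), "view" (4x4, takes a point from world to camera coordinates); the wrist camera has in their place "tool_from_camera" (4x4, takes a point from camera to tool coordinates, whose origin is the TCP and whose axes are the tool frame's). Camera axes: x right, y down, z forward; pixel columns grow to the right and rows downward; lengths in m; the calibration is good to about 2 mm. A picture is of the moment at which its call begins: read the wrist's pose just before it.
- manip.sign_off(): hands the job in, once; it reports no verdict.
The state is a dict: "clock": time; "joint_pos": joint angles; "dq": joint speeds; "effort": joint torques, N m; "tool_pos": TCP position; "tcp_rot": TCP orientation; "contact_force": force on the tool from outside, world axes, zero at the start; "moment": the same for the moment, N m; "gripper_width": finger opening in m.
Only numpy, scipy, OpenCV 4.12 (cv2) and the standard library are available. Lean on these libraries where they do the work, as an engineer would, in place of code of your own. Each camera call takes 0.05 s, during which the arm holds its last target. There are 200 camera calls.

### The job

Set this sample by for its timed second reading: stand the sealed specimen cup, kept upright, fully home in the round cutout of the foam tray; lay the test cassette flat across the middle of the cup's lid, panels up; then lay the countdown timer, face up, centred on top of the cassette and cup. Last of all, put the date stamp upright and fully home in the oblong cutout of the other tray, leaving the stack standing and the pen, the pump bottle and the loose lid where they are.

Things in the scene. Friction and masses are not known exactly. Their poses are not given: they have to be found in the camera images.
- board: flat fixed grey work board, 300 mm (x) by 680 mm (y), 16 mm thick, lying on the table; the four things to move and both trays stand on its top. The origin is the centre of its underside
- cup_mid (a point): the sealed specimen cup: clear round cup with a yellow screw lid on, standing upright on the board; 62 mm high in all, the lid is 68 mm across and takes the top 17 mm, the body below tapers from 62 to about 57 mm across at the foot. Grasp it across the lid. The point is its centre, half-way up (31 mm above its underside); z points up along its axis. The lid's top is flat. Weighs about 60 g. It is the only closed cup on the board
- cassette_mid (a point): the test cassette: flat white plastic strip with coloured panels, 31 mm (its x) by 100 mm (its y) by 5 mm thick, lying flat, panels up (z up). The point is its centre, 2.5 mm above its underside. Grasp it across the 31 mm width. About 15 g
- timer_mid (a point): the countdown timer: flat square light-coloured box with a display and three keys, 66 by 66 mm, 18 mm thick, lying face up (z up); its sides are upright up to about 12 mm and rounded above. The point is its centre, 9 mm above its underside. Grasp it across its sides, x or y. About 60 g
- stamp_mid (a point): the date stamp: dark self-inking stamp standing upright on its frame, 78 mm high; the frame at its foot is 36 mm (its x) by 60 mm (its y); the hood on top, from 48 to 78 mm above the underside, is 40 mm (x) by 67 mm (y) and does not move. The point is its centre, 39 mm above its underside; z up. Grasp it across the 40 mm width of the hood. About 85 g
- round_tray_floor (a point): fixed tray of grey foam on the board, 97 mm square in a thin white plastic rim, with one round cutout, 67 mm across, chamfered 3 mm at the mouth. The point is the centre of the cutout's floor, 8 mm above the board; the foam's top is 20 mm above this point. z up
- oblong_tray_floor (a point): fixed tray of the same size and look with one oblong cutout, 42 mm (its x) by 66 mm (its y), chamfered 3 mm at the mouth. The point is the centre of the cutout's floor, 8 mm above the board; the foam's top is 20 mm above this point. z up
- pen_mid (a point): ball pen, white, 145 mm long along its y, 11 mm wide, lying on the raised table frame; bystander, leave alone. The point is its centre
- bottle_mid (a point): hand-rub pump bottle, 192 mm tall, 62 mm across, standing on the raised table frame; bystander, leave alone. The point is on its axis, 75 mm above its underside
- lid_mid (a point): loose yellow screw lid, 68 mm across, 17 mm high, lying open side up on the sheet beyond the board; bystander, leave alone. The point is its centre
Things that resemble listed ones, but are neither listed nor needed, are in the scene too. There is more than one size of the part that bears cup_mid; the job needs the middle-sized.

How it is judged:
On the way, in this order (a step that is already met when the one before it is completed fails the run):
1. the cup is home in the round cutout (horizontal distance between cup_mid and round_tray_floor below 0.008 m and z of cup_mid in the frame of round_tray_floor between 0.027 and 0.034 m and angle between cup_mid's own z axis and vertical below 0.1 rad), for 0.2 s.
2. the cassette lies on the cup's lid (all of step 1 and horizontal distance between cassette_mid and cup_mid below 0.014 m and z of cassette_mid in the frame of cup_mid between 0.03 and 0.038 m and angle between cassette_mid's own z axis and vertical below 0.1 rad), for 0.2 s.
3. the timer lies on the cassette (all of step 2 and horizontal distance between timer_mid and cup_mid below 0.014 m and z of timer_mid in the frame of cup_mid between 0.041 and 0.05 m and angle between timer_mid's own z axis and vertical below 0.1 rad), for 0.2 s.
4. the stamp is home in the oblong cutout (horizontal distance between stamp_mid and oblong_tray_floor below 0.008 m and z of stamp_mid in the frame of oblong_tray_floor between 0.035 and 0.042 m and angle between stamp_mid's own z axis and vertical below 0.1 rad), for 0.2 s.
At the end, for the whole second after the job is handed in: Cup upright on the floor of the round cutout and stamp on that of the oblong one (each within 8 mm of its middle); cassette flat, panels up, on the cup, timer flat, face up, on the cassette (each within 14 mm of the cup's axis); all level to 0.1 rad, at rest, released (all of step 3 and all of step 4 and linear speed of each of cup, cassette, timer, stamp below 0.02 m/s); the robot touches nothing.
It fails at once if the ball pen is shifted by more than 3 cm (distance of pen_mid from where it was at the start of the episode above 0.03 m).
It fails at once if the pump bottle is shifted by more than 3 cm (distance of bottle_mid from where it was at the start of the episode above 0.03 m).
It fails at once if the spare lid is shifted by more than 3 cm (distance of lid_mid from where it was at the start of the episode above 0.03 m).
It fails at once if the specimen cup is tipped more than about 40 degrees (angle between cup_mid's own z axis and vertical above 0.7 rad).
It also fails if it takes over 112 s, if anything falls off the work surface, if the arm or the gripper's body presses on something with over 40 N, if the wrist force passes 120 N, or if a joint passes its speed limit or range.

## Working session

There is one attempt and no reset: what is moved stays moved. The work goes in short steps, Python scripts to look and compute and a tool call to move; the robot and the scene stay as the last step left them, time stands still between calls to the robot, and variables do not carry over. Pictures are saved under pics/ and viewed, about 12 in all and at most 16, crops included, and the job is handed in when it is done.

Besides the shell and the picture viewer there is one more tool, called after ">>>" as name(argument=value, ...) on one line, values as JSON. move_arm: Moves the arm, as the interface text tells. Its arguments: {"type":"object","properties":{"steps":{"type":"array"},"squeeze":{"type":"number"}},"required":["steps"]}

```bash
ls; mkdir -p pics; cat > h.py <<'E'
import numpy as np, cv2
from cell import manip
def cap(n):
    s=manip.get_state(); c=manip.capture(n); np.savez(''+n+'.npz',**c,tp=s['tool_pos'],tr=s['tcp_rot']); return c
def load(n): return np.load(''+n+'.npz')
def rot(q):
    from scipy.spatial.transform import Rotation as R
    return R.from_quat([q[1],q[2],q[3],q[0]]).as_matrix()
def cam2world(c):
    if 'view' in c: return np.linalg.inv(c['view'])
    T=np.eye(4);T[:3,:3]=rot(c['tr']);T[:3,3]=c['tp'];return T@c['tool_from_camera']
def cloud(c):
    z=c['range_z'];v,u=np.mgrid[:z.shape[0],:z.shape[1]]
    K=c['mtx'];P=np.stack([(u-K[0,2])/K[0,0]*z,(v-K[1,2])/K[1,1]*z,z,np.ones_like(z)],-1)
    W=(P@cam2world(c).T)[...,:3];W[z==0]=np.nan;return W
E
python3 - <<'E'
from h import *
for n in ['scene','top']:
    c=cap(n);print(n,c['mtx'].tolist(),cam2world(load(n)).round(3).tolist())
    cv2.imwrite(f'pics/{n}1.png',cv2.resize(c['color'],(800,600),interpolation=cv2.INTER_CUBIC))
print(manip.get_state(), manip.tcp_to_grasp)
E
```

```text
pics
scene [[491.3850751368404, 0.0, 253.17065103622446], [0.0, 491.3850751368404, 188.2429590509491], [0.0, 0.0, 1.0]] [[0.667, -0.48, 0.569, -0.426], [-0.745, -0.429, 0.511, -0.952], [-0.001, -0.765, -0.644, 1.124], [0.0, 0.0, 0.0, 1.0]]
top [[444.69924274586344, 0.0, 257.3035330970181], [0.0, 444.69924274586344, 191.0793783916874], [0.0, 0.0, 1.0]] [[0.01, -0.99, 0.144, 0.267], [-1.0, -0.008, 0.01, -0.171], [-0.009, -0.144, -0.99, 1.405], [0.0, 0.0, 0.0, 1.0]]
{'clock': 0.1, 'joint_pos': array([-1.22710315e+00,  3.59385064e-01,  1.51131531e+00, -1.76256424e-06,
        1.27251167e+00, -1.15081578e-01]), 'dq': array([ 6.11969881e-05, -2.33750214e-03, -2.11449846e-03,  2.18213895e-04,
       -9.18477554e-04,  4.08219409e-04]), 'effort': array([ 8.98054241e-04, -5.16350913e+01, -2.71405935e+01,  6.75774110e-02,
        2.76961375e-02, -4.36942923e-05]), 'tool_pos': array([ 0.26550134, -0.53736655,  0.22192557]), 'tcp_rot': array([ 0.60014458,  0.37356773,  0.60104209, -0.3728566 ]), 'contact_force': array([-0.67918872, -0.28326541, -0.79240268]), 'moment': array([ 0.03745465,  0.05091655, -0.0048562 ]), 'gripper_width': 0.08764719970644953} 0.0187
```

View pics/top1.png

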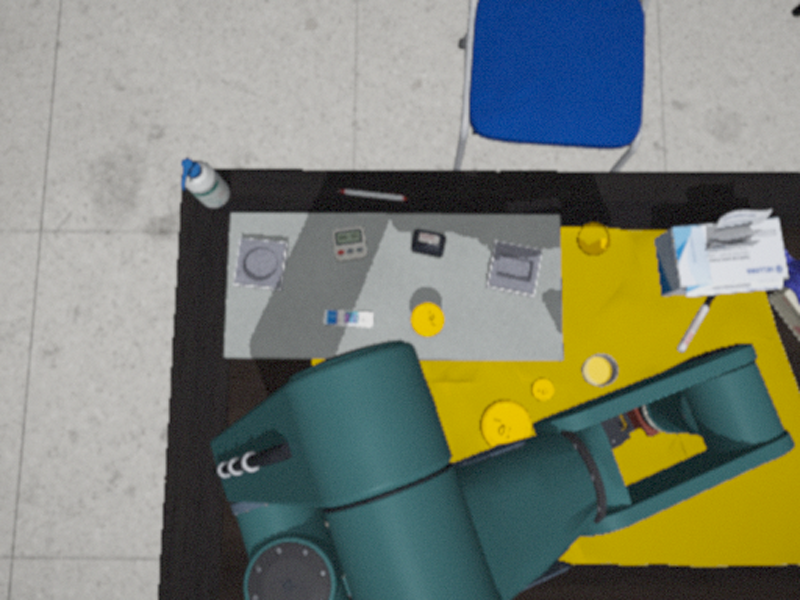

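View pics/scene1.png

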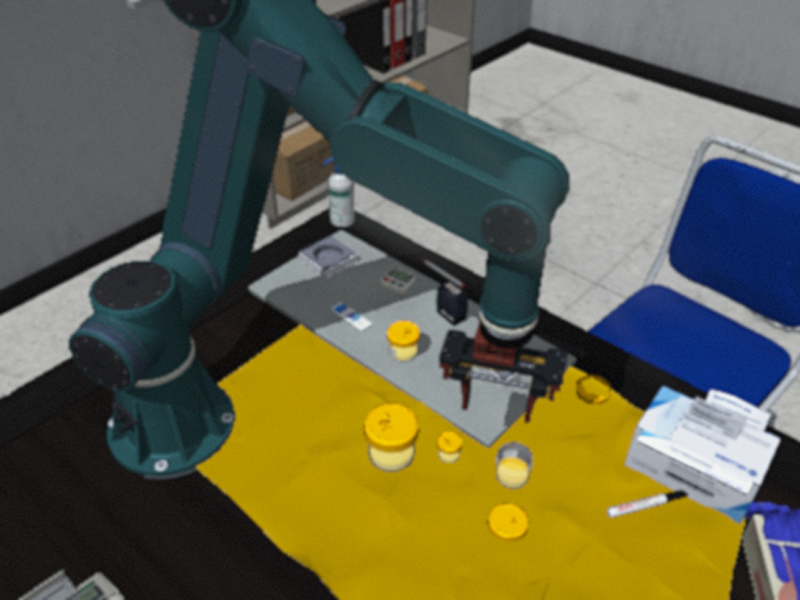

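The candidate cups in the top picture are these: (427,319), closed and on the board; (507,425), big, on the sheet; (542,389), small, on the sheet; and (599,370), open, on the sheet. Only (427,319) is closed, on the board and middle-sized. The timer is at (349,243), the stamp at (429,242), the cassette at (349,318), the round tray at (261,262), and the oblong tray at (514,267).

```bash
python3 - <<'E'
from h import *
c=load('top');W=cloud(c);col=c['color']
def at(u,v): return W[int(v*.64),int(u*.64)].round(4)
for n,p in dict(cup=(427,319),board=(390,290),cas=(349,318),tim=(349,243),stamp=(429,238),rt=(261,262),rim=(240,262),ot=(514,268),big=(507,425),small=(542,389),loose=(593,238),table=(720,480)).items(): print(n,at(*p))
zb=np.nanmedian(W[int(285*.64):int(295*.64),int(385*.64):int(400*.64),2]);print('board z',zb)
def box(u0,v0,u1,v1,lo,hi):
    S=W[int(v0*.64):int(v1*.64),int(u0*.64):int(u1*.64)].reshape(-1,3)
    m=(S[:,2]>zb+lo)&(S[:,2]<zb+hi);S=S[m]
    r=cv2.minAreaRect(S[:,:2].astype(np.float32)*1000)
    return len(S),np.round(r[0],1).tolist(),np.round(r[1],1).tolist(),round(r[2],1),np.median(S[:,2]).round(4),S.mean(0).round(4)
print('cup',box(405,295,450,345,.05,.08))
print('tim',box(325,222,375,268,.012,.03))
print('stamp',box(405,225,452,262,.06,.1))
print('rt',box(228,228,295,295,.02,.04))
print('ot',box(480,232,548,300,.02,.04))
print('cas',box(318,303,382,332,.003,.01))
a=cv2.resize(col[130:235,140:355],None,fx=3.7,fy=3.7,interpolation=cv2.INTER_CUBIC);cv2.imwrite('pics/crop1.png',a);print(a.shape)
E
```

```text
cup [ 0.4216 -0.2045  0.0769]
board [ 0.4886 -0.1298  0.0148]
cas [ 0.4302 -0.0489  0.0178]
tim [ 0.5814 -0.0469  0.031 ]
stamp [ 0.5769 -0.2063  0.0959]
rt [0.542  0.1295 0.0281]
rim [0.5385 0.1699 0.0439]
ot [ 0.5345 -0.3792  0.0207]
big [ 0.2224 -0.3532  0.0906]
small [ 0.2933 -0.4285  0.0361]
loose [ 0.6014 -0.5465  0.0033]
table [ 0.1893 -0.4892  0.6711]
board z 0.014759882969323623
cup (386, [420.4, -206.1], [63.9, 63.4], 0.1, np.float64(0.0764), array([ 0.42  , -0.2057,  0.0763]))
tim (393, [579.4, -48.1], [66.5, 65.4], 9.3, np.float64(0.032), array([ 0.579 , -0.0483,  0.032 ]))
stamp (248, [574.5, -207.1], [63.1, 36.3], 76.9, np.float64(0.0909), array([ 0.5727, -0.2071,  0.0899]))
rt (610, [534.1, 129.3], [98.1, 98.2], 84.7, np.float64(0.0425), array([0.5333, 0.1282, 0.0423]))
ot (669, [529.1, -380.2], [97.2, 97.5], 78.7, np.float64(0.0423), array([ 0.5287, -0.3798,  0.0424]))
cas (312, [433.2, -48.7], [57.0, 126.5], 0.4, np.float64(0.02), array([ 0.4297, -0.048 ,  0.0203]))
(388, 796, 3)
```

View pics/crop1.png

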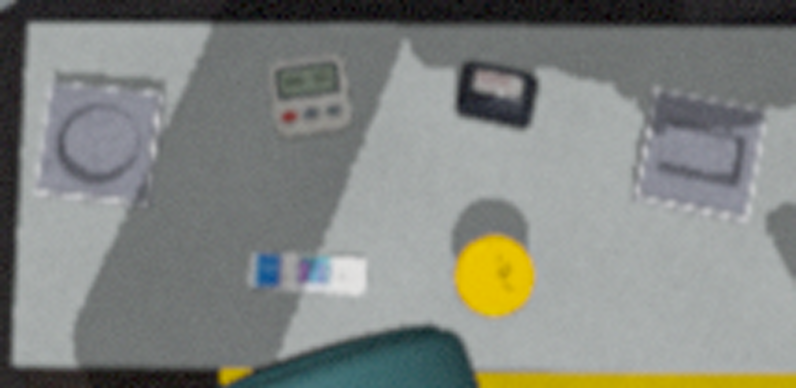

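Confirmed: crop pixel (495,275) is a closed, mid-sized cup on the board, 62 mm high by depth. Next is a move helper.

```bash
cat >> h.py <<'E'
def plan(x,y,z,yaw_deg=None,pose=None):
    "TCP target, jaw direction in world (mod 180); prints shift in tool axes cm and turn about tool x"
    s=manip.get_state(); p,R=(s['tool_pos'],rot(s['tcp_rot'])) 
    from scipy.spatial.transform import Rotation as Ro
    cur=np.degrees(np.arctan2(R[1,2],R[0,2]))
    d=0 if yaw_deg is None else (yaw_deg-cur+90)%180-90
    zz=np.array([np.cos(np.radians(cur+d)),np.sin(np.radians(cur+d)),0]);xx=np.array([0,0,-1.])
    T=np.stack([xx,np.cross(zz,xx),zz],1)
    print('clock',round(s['clock'],2),'tcp',p.round(4),'jaw',cur.round(1),'w',s['gripper_width'].round(4),'F',s['contact_force'].round(1),'q',s['joint_pos'].round(2))
    print('shift',(R.T@(np.array([x,y,z])-p)*100).round(2),'turn',Ro.from_matrix(R.T@T).as_rotvec().round(3))
E
python3 - <<'E'
from h import *
print(rot(manip.get_state()['tcp_rot']).round(3))
plan(.4204,-.206,.2,-35)
c=load('top');W=cloud(c)
for p in [(208,188),(222,198),(190,165),(345,192),(400,197)]: print(p,W[int(p[1]*.64),int(p[0]*.64)].round(3))
E
```

```text
[[-0.001  0.897  0.443]
 [ 0.002  0.443 -0.897]
 [-1.     0.    -0.002]]Traceback (most recent call last):
  File "<stdin>", line 3, in <module>
  File "h.py", line 24, in plan
    print('clock',round(s['clock'],2),'tcp',p.round(4),'jaw',cur.round(1),'w',s['gripper_width'].round(4),'F',s['contact_force'].round(1),'q',s['joint_pos'].round(2))
                                                                              ^^^^^^^^^^^^^^^^^^^^^^^^
AttributeError: 'float' object has no attribute 'round'
```

```bash
sed -i "s/s\['gripper_width'\].round(4)/round(s['gripper_width'],4)/" h.py
python3 - <<'E'
from h import *
plan(.4204,-.206,.2,-60)
c=load('top');W=cloud(c)
for p in [(208,188),(222,198),(190,165),(345,192),(400,197)]: print(p,W[int(p[1]*.64),int(p[0]*.64)].round(3))
E
```

```text
clock 0.1 tcp [ 0.2655 -0.5374  0.2219] jaw -63.7 w 0.0876 F [-0.7 -0.3 -0.8] q [-1.23  0.36  1.51 -0.    1.27 -0.12]
shift [  2.23  28.56 -22.85] turn [-0.065 -0.002 -0.   ]
(208, 188) [0.668 0.218 0.116]
(222, 198) [0.672 0.212 0.039]
(190, 165) [0.687 0.231 0.194]
(345, 192) [ 0.696 -0.033  0.009]
(400, 197) [ 0.684 -0.15   0.007]
```

>>> move_arm(steps=[[0.5,7,-5.5,0,0,0,0],[1,14,-11,0,0,0,0],[1.5,21,-17,0,0,0,0],[2.2,28.5,-22.8,-0.06,0,0,0],[2.2,28.5,-22.8,-0.06,0,0,0]])

```text
clock: 0.6
tool_pos: [0.3717, -0.3099, 0.2076]
tcp_rot: [0.612, 0.355, 0.612, -0.355]
contact_force: [1.2, -0.5, -0.8]
gripper_width: 0.0877
```

```bash
python3 - <<'E'
from h import *
plan(.4204,-.206,.2,-60)
E
```

```text
clock 0.6 tcp [ 0.3717 -0.3099  0.2076] jaw -60.2 w 0.0877 F [ 1.2 -0.5 -0.8] q [-0.84  0.21  1.77  0.    1.16  0.21]
shift [ 0.77  9.39 -6.6 ] turn [-0.004 -0.    -0.   ]
```

>>> move_arm(steps=[[0.8,8,-5.6,0,0,0,0],[0.8,8,-5.6,0,0,0,0],[0.8,8,-5.6,0,0,0,0],[0.8,8,-5.6,0,0,0,0],[0.8,8,-5.6,0,0,0,0]])

```text
clock: 1.1
tool_pos: [0.413, -0.2245, 0.2]
tcp_rot: [0.612, 0.355, 0.611, -0.355]
contact_force: [-0.2, -0.9, 0.6]
gripper_width: 0.0874
```

```bash
python3 - <<'E'
from h import *
plan(.4204,-.206,.2,-60)
c=cap('wrist');W=cloud(load('wrist'))
cv2.imwrite('pics/w1.png',c['color'])
# lid points
m=(W[...,2]>.068)&(W[...,2]<.09)&(np.hypot(W[...,0]-.42,W[...,1]+.206)<.06)
P=W[m];v,u=np.where(m);print(len(P),P.mean(0),np.median(P[:,2]),u.min(),u.max(),v.min(),v.max())
print(cv2.minEnclosingCircle((P[:,:2]*1000).astype(np.float32)))
print(load('wrist')['tool_from_camera'].round(3))
E
```

```text
clock 1.1 tcp [ 0.413  -0.2245  0.2   ] jaw -60.3 w 0.0874 F [-0.2 -0.9  0.6] q [-0.64  0.2   1.81 -0.    1.14  0.41]
shift [-0.    1.56 -1.24] turn [-0.005  0.     0.   ]
3860 [ 0.4256301  -0.2066881   0.07731951] 0.07744254159040512 208 277 136 205
((424.48455810546875, -207.24163818359375), 33.21282196044922)
[[-0.001 -0.265  0.964 -0.162]
 [ 0.    -0.964 -0.265  0.073]
 [ 1.     0.     0.001 -0.   ]
 [ 0.     0.     0.     1.   ]]
```

View pics/w1.png

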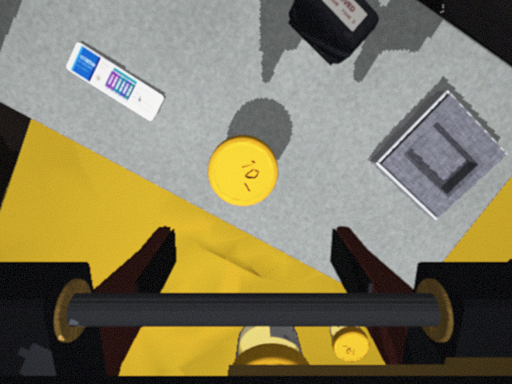

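Lid at (243,171), oblong tray at (443,155), cassette at (115,82). I'll go nearer and recheck.

>>> move_arm(steps=[[2,1.7,-1,0,0,0,0],[5,1.7,-1,0,0,0,0],[5,1.7,-1,0,0,0,0],[5,1.7,-1,0,0,0,0]])

```text
clock: 1.55
tool_pos: [0.4223, -0.2074, 0.15]
tcp_rot: [0.611, 0.356, 0.612, -0.356]
contact_force: [0.4, -0.4, 1.0]
gripper_width: 0.0881
```

```bash
cat > lid.py <<'E'
from h import *
plan(.4235,-.2067,.0505,-60)
c=cap('wrist');W=cloud(load('wrist'))
m=(W[...,2]>.07)&(W[...,2]<.09)&(np.hypot(W[...,0]-.423,W[...,1]+.206)<.06)
P=W[m];print(len(P),P.mean(0).round(4),cv2.minEnclosingCircle((P[:,:2]*1000).astype(np.float32)))
E
python3 lid.py
```

```text
clock 1.55 tcp [ 0.4223 -0.2074  0.15  ] jaw -60.4 w 0.0881 F [ 0.4 -0.4  1. ] q [-0.6   0.26  1.87 -0.    1.01  0.45]
shift [9.95 0.15 0.01] turn [-0.007 -0.001  0.001]
5230 [ 0.4259 -0.2062  0.0773] ((424.264892578125, -207.2848358154297), 33.26337814331055)
```

>>> move_arm(steps=[[5,0.3,0,0,0,0,0],[8,0.3,0,0,0,0,0],[9.9,0.3,0,0,0,0,0],[9.9,0.3,0,0,0,0,0],[9.9,0.3,0,0,0,0,0]])

```text
clock: 2.1
tool_pos: [0.4263, -0.2059, 0.052]
tcp_rot: [0.612, 0.355, 0.611, -0.355]
contact_force: [-0.3, -0.1, 0.8]
gripper_width: 0.0876
```

>>> move_arm(steps=[[0,0,0,0,0,0,80],[0,0,0,0,0,0,120],[0,0,0,0,0,0,120],[0,0,0,0,0,0,120],[0,0,0,0,0,0,120]], squeeze=15)

```text
clock: 2.6
tool_pos: [0.4262, -0.2054, 0.0519]
tcp_rot: [0.612, 0.355, 0.611, -0.355]
contact_force: [-0.5, -0.0, 7.6]
gripper_width: 0.0653
```

>>> move_arm(steps=[[-1,0,0,0,0,0,120],[-3,0,0,0,0,0,120],[-6,0,0,0,0,0,120],[-6,0,0,0,0,0,120],[-6,0,0,0,0,0,120]])

```text
clock: 3.1
tool_pos: [0.426, -0.2052, 0.1117]
tcp_rot: [0.612, 0.355, 0.611, -0.355]
contact_force: [-0.2, 0.2, -1.0]
gripper_width: 0.0655
```

```bash
python3 - <<'E'
from h import *
plan(.535,.129,.115,-60)
c=cap('wrist');cv2.imwrite('pics/w2.png',c['color'])
E
```

```text
clock 3.1 tcp [ 0.426  -0.2052  0.1117] jaw -60.3 w 0.0655 F [-0.2  0.2 -1. ] q [-0.6   0.32  1.91  0.    0.91  0.46]
shift [ -0.34  26.04 -23.62] turn [-0.005  0.002 -0.001]
```

View pics/w2.png

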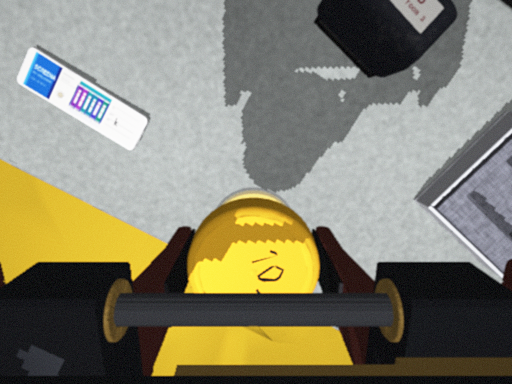

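The cup is held (lid at about (255,260)). I'll measure its tilt and its offset in the hand.

```bash
cat > held.py <<'E'
from h import *
c=load('wrist');W=cloud(c);col=c['color'].astype(int)
m=(col[...,2]>150)&(col[...,1]>110)&(col[...,0]<90)&(np.hypot(W[...,0]-c['tp'][0],W[...,1]-c['tp'][1])<.06)&(W[...,2]>c['tp'][2]-.0)
P=W[m];print(len(P),np.percentile(P[:,2],[5,25,50,75,95]).round(4))
zt=np.percentile(P[:,2],60);P=P[abs(P[:,2]-zt)<.006]
A=np.c_[P[:,:2],np.ones(len(P))];k=np.linalg.lstsq(A,P[:,2],rcond=None)[0];print('slope',k[:2].round(3))
print(cv2.minEnclosingCircle((P[:,:2]*1000).astype(np.float32)),c['tp'])
u=rot(c['tr']);print('ytool range',np.percentile((P-c['tp'])@u[:,1],[0,1,99,100]).round(4),'ztool',np.percentile((P-c['tp'])@u[:,2],[0,1,99,100]).round(4))
E
python3 held.py
```

```text
9593 [0.136  0.1368 0.1372 0.1377 0.1385]
slope [-0.001 -0.003]
((423.78839111328125, -206.11268615722656), 33.07469940185547) [ 0.4259973  -0.20522904  0.11174235]
ytool range [-0.0147 -0.0136  0.0289  0.0304] ztool [-0.0325 -0.0303  0.0306  0.0326]
```

>>> move_arm(steps=[[-2,3,-4,0,0,0,120],[-2,6,-8,0,0,0,120],[-2,9,-12,0,0,0,120],[-2,12.5,-16.5,0,0,0,120],[-2,16,-21,0,0,0,120]])

```text
clock: 3.65
tool_pos: [0.4568, 0.0412, 0.13]
tcp_rot: [0.611, 0.355, 0.612, -0.356]
contact_force: [0.9, 0.3, -0.2]
gripper_width: 0.0654
```

>>> move_arm(steps=[[0,1,-2,0,0,0,120],[0,1,-2.5,0,0,0,120],[0,1,-2.5,0,0,0,120],[0,1,-2.5,0,0,0,120]])

```text
clock: 4.05
tool_pos: [0.4536, 0.0651, 0.1304]
tcp_rot: [0.611, 0.355, 0.612, -0.355]
contact_force: [-0.3, -0.7, -0.7]
gripper_width: 0.0653
```

```bash
python3 - <<'E'
from h import *
plan(.537,.129,.115,-60)
c=cap('wrist');cv2.imwrite('pics/w3.png',c['color'])
E
```

```text
clock 4.05 tcp [0.4536 0.0651 0.1304] jaw -60.3 w 0.0653 F [-0.3 -0.7 -0.7] q [-0.01  0.27  1.92 -0.    0.95  1.04]
shift [ 1.53 10.41 -1.42] turn [-0.005 -0.     0.001]
```

View pics/w3.png

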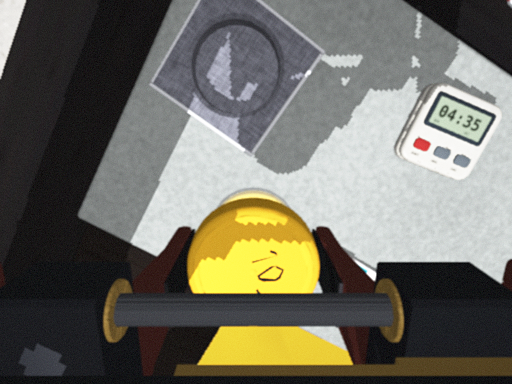

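```bash
python3 - <<'E'
from h import *
c=load('wrist');W=cloud(c);M=cam2world(c);K=c['mtx']
def ray(u,v,z):
    d=M[:3,:3]@np.array([(u-K[0,2])/K[0,0],(v-K[1,2])/K[1,1],1]);o=M[:3,3];return (o+d*(z-o[2])/d[2])
P=np.array([ray(u,v,.044)[:2] for u,v in [(192,68),(284,68),(238,20),(238,117)]])*1000
print(P.round(1),cv2.fitEllipse(np.vstack([P,P[:1]*1]).astype(np.float32)) if 0 else P.mean(0),np.linalg.norm(P[0]-P[1]),np.linalg.norm(P[2]-P[3]))
d=np.hypot(W[...,0]-.537,W[...,1]-.129)
m=(d<.045)&(W[...,2]<.034)&(W[...,2]>.018);Q=W[m]
print(len(Q),np.median(Q[:,2]),cv2.minEnclosingCircle((Q[:,:2]*1000).astype(np.float32)),np.nanmedian(W[(d>.04)&(d<.048)][:,2]))
# foam mouth: points above
im=np.zeros((200,200),np.uint8)
m2=(d<.075)&(W[...,2]>.036)&(W[...,2]<.06);print(cv2.minAreaRect((W[m2][:,:2]*1000).astype(np.float32)))
a=c['color'][0:170,140:340];cv2.imwrite('pics/w3c.png',cv2.resize(a,None,fx=3.5,fy=3.5,interpolation=cv2.INTER_CUBIC))
E
```

```text
[[521.7 156.1]
 [555.6  96.6]
 [566.7 141.9]
 [507.7 109.2]] [537.93144833 125.97591645] 68.53391145964292 67.39074751197619
6217 0.02418717040707974 ((533.6926879882812, 126.1253890991211), 38.527557373046875) 0.04404089793916005
((538.045654296875, 128.30609130859375), (97.34231567382812, 97.19962310791016), 84.55419921875)
```

View pics/w3c.png

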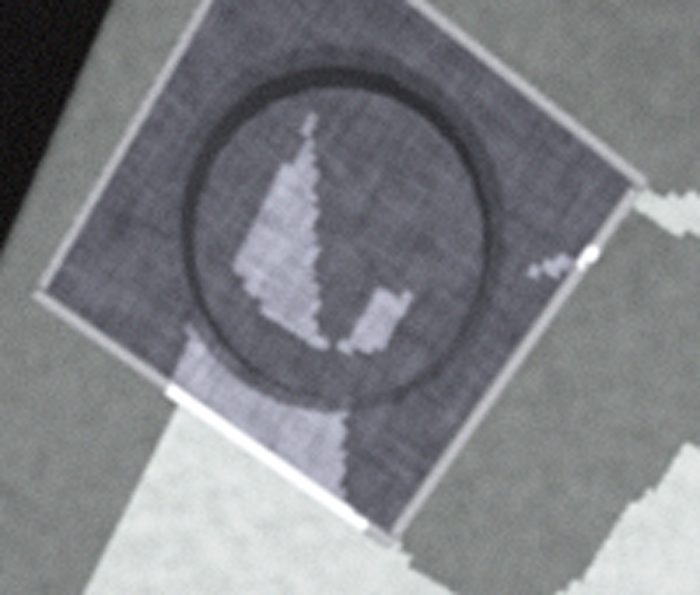

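```bash
python3 - <<'E'
from h import *
c=load('wrist');W=cloud(c);M=cam2world(c);K=c['mtx'];R=rot(c['tr'])
def ray(u,v,z):
    d=M[:3,:3]@np.array([(u-K[0,2])/K[0,0],(v-K[1,2])/K[1,1],1]);o=M[:3,3];return R.T@((o+d*(z-o[2])/d[2])-c['tp'])*1000
for n,u,v,z in [('top floor',238,25,.024),('top mouth',238,12,.044),('bot mouth',238,117.7,.044),('L mouth',190,66,.044),('R mouth',285,66,.044),('L floor?',194,66,.024),('R floor?',280,66,.024)]:print(n,ray(u,v,z).round(1)[1:])
print('outline ctr',(R.T@(np.array([.538,.1283,.044])-c['tp'])*1000).round(1))
# depth profile along ytool through centre
L=(W-c['tp'])@R*1000
for q0 in (0,1):
  ax=1+q0;ot=2-q0; o0=[-15.5,103][q0]
  m=(abs(L[...,ot]-o0)<3)&(W[...,2]>.01)&(W[...,2]<.06)
  a=L[...,ax][m];z=W[...,2][m];b=np.round(a/2).astype(int)*2
  print('y' if ax==1 else 'z',[(k,int(1000*np.median(z[b==k]))) for k in np.unique(b) if (k>50 if ax==1 else -70<k<40)])
E
```

```text
top floor [138.  -11.6]
top mouth [141.5 -10.6]
bot mouth [ 68.5 -11.5]
L mouth [105.7 -46.8]
R mouth [105.7  23.9]
L floor? [108.4 -47.3]
R floor? [108.4  21.8]
outline ctr [ 86.3 104.7 -13.1]
y [(np.int64(52), 43), (np.int64(54), 44), (np.int64(56), 44), (np.int64(58), 44), (np.int64(60), 44), (np.int64(62), 43), (np.int64(64), 44), (np.int64(66), 43), (np.int64(68), 44), (np.int64(70), 42), (np.int64(72), 24), (np.int64(74), 23), (np.int64(76), 23), (np.int64(78), 24), (np.int64(80), 24), (np.int64(82), 24), (np.int64(84), 23), (np.int64(86), 24), (np.int64(88), 23), (np.int64(90), 24), (np.int64(92), 23), (np.int64(94), 24), (np.int64(96), 24), (np.int64(98), 23), (np.int64(100), 24), (np.int64(102), 24), (np.int64(104), 24), (np.int64(106), 23), (np.int64(108), 23), (np.int64(110), 24), (np.int64(112), 24), (np.int64(114), 24), (np.int64(116), 24), (np.int64(118), 24), (np.int64(120), 24), (np.int64(122), 24), (np.int64(124), 24), (np.int64(126), 24), (np.int64(128), 24), (np.int64(130), 24), (np.int64(132), 24), (np.int64(134), 24), (np.int64(136), 23), (np.int64(138), 34), (np
[... 530 characters left out ...]
nt64(-30), 24), (np.int64(-28), 24), (np.int64(-26), 24), (np.int64(-24), 23), (np.int64(-22), 24), (np.int64(-20), 24), (np.int64(-18), 24), (np.int64(-16), 24), (np.int64(-14), 24), (np.int64(-12), 23), (np.int64(-10), 24), (np.int64(-8), 23), (np.int64(-6), 23), (np.int64(-4), 24), (np.int64(-2), 24), (np.int64(0), 24), (np.int64(2), 24), (np.int64(4), 24), (np.int64(6), 24), (np.int64(8), 24), (np.int64(10), 23), (np.int64(12), 24), (np.int64(14), 24), (np.int64(16), 24), (np.int64(18), 24), (np.int64(20), 32), (np.int64(22), 42), (np.int64(24), 44), (np.int64(26), 44), (np.int64(28), 44), (np.int64(30), 44), (np.int64(32), 44), (np.int64(34), 44), (np.int64(36), 44), (np.int64(38), 44)]
```

>>> move_arm(steps=[[0,4,-0.5,0,0,0,120],[0,8,-1,0,0,0,120],[0,10.7,-1.25,0,0,0,120],[1,10.7,-1.25,0,0,0,120],[1,10.7,-1.25,0,0,0,120]])

```text
clock: 4.6
tool_pos: [0.5399, 0.1285, 0.1194]
tcp_rot: [0.61, 0.355, 0.612, -0.356]
contact_force: [-0.2, -0.8, -1.7]
gripper_width: 0.0653
```

>>> move_arm(steps=[[1.5,0,0,0,0,0,120],[3,0,0,0,0,0,120],[4,0,0,0,0,0,120],[4,0,0,0,0,0,120]])

```text
clock: 5.0
tool_pos: [0.5387, 0.1287, 0.0796]
tcp_rot: [0.61, 0.355, 0.612, -0.356]
contact_force: [-0.5, -0.5, -0.2]
gripper_width: 0.0648
```

```bash
python3 - <<'E'
from h import *
plan(.5415,.1298,.0605,-60)
E
```

```text
clock 5.0 tcp [0.5387 0.1287 0.0796] jaw -60.3 w 0.0648 F [-0.5 -0.5 -0.2] q [ 0.11  0.46  1.76 -0.    0.92  1.16]
shift [1.91 0.31 0.04] turn [-0.006 -0.002  0.004]
```

>>> move_arm(steps=[[0.5,0.15,0,0,0,0,120],[1.2,0.15,0,0,0,0,120],[1.8,0.15,0,0,0,0,120],[1.9,0.15,0,0,0,0,120],[1.9,0.15,0,0,0,0,120]])

```text
clock: 5.5
tool_pos: [0.542, 0.1307, 0.0617]
tcp_rot: [0.611, 0.355, 0.612, -0.355]
contact_force: [-0.0, -0.2, -0.7]
gripper_width: 0.0652
```

>>> move_arm(steps=[[0.12,0,0,0,0,0,120],[0.12,0,0,0,0,0,120],[0.12,0,0,0,0,0,60],[0.12,0,0,0,0,0,0],[0.12,0,0,0,0,0,0]])

```text
clock: 6.0
tool_pos: [0.5423, 0.1307, 0.061]
tcp_rot: [0.612, 0.355, 0.611, -0.355]
contact_force: [0.5, -0.2, 0.4]
gripper_width: 0.0798
```

>>> move_arm(steps=[[0,0,0,0,0,0,0],[-2,0,0,0,0,0,0],[-5,0,0,0,0,0,0],[-8,-2,0,0,0,0,0],[-10,-6,0,0,0,0,0]])

```text
clock: 6.5
tool_pos: [0.4933, 0.1013, 0.163]
tcp_rot: [0.613, 0.356, 0.61, -0.353]
contact_force: [0.6, -0.9, 0.3]
gripper_width: 0.0881
```

>>> move_arm(steps=[[0,-4,0,0,0,0,0],[0,-6,0,0,0,0,0],[0,-6,0,0,0,0,0],[0,-6,0,0,0,0,0]])

```text
clock: 6.9
tool_pos: [0.4387, 0.0711, 0.1612]
tcp_rot: [0.612, 0.356, 0.611, -0.355]
contact_force: [0.3, 0.5, 0.6]
gripper_width: 0.0879
```

```bash
cat > chk.py <<'E'
from h import *
plan(.435,-.048,.16,0)
c=cap('wrist');cv2.imwrite('pics/w4.png',c['color']);W=cloud(load('wrist'))
d=np.hypot(W[...,0]-.54,W[...,1]-.129)
P=W[(d<.06)&(W[...,2]>.075)&(W[...,2]<.1)];print('lid',len(P),P.mean(0).round(4),np.median(P[:,2]).round(4),cv2.minEnclosingCircle((P[:,:2]*1000).astype(np.float32)))
A=np.c_[P[:,:2],np.ones(len(P))];print('slope',np.linalg.lstsq(A,P[:,2],rcond=None)[0][:2].round(3))
P=W[(d<.085)&(W[...,2]>.038)&(W[...,2]<.05)];print('tray',cv2.minAreaRect((P[:,:2]*1000).astype(np.float32)))
E
python3 chk.py
```

```text
clock 6.9 tcp [0.4387 0.0711 0.1612] jaw -60.3 w 0.0879 F [0.3 0.5 0.6] q [0.   0.21 1.91 0.   1.02 1.06]
shift [ 0.11 -6.23 10.16] turn [-1.053e+00  1.000e-03 -1.000e-03]
lid 7340 [0.5397 0.1289 0.0853] 0.0854 ((539.5845947265625, 128.8604736328125), 33.265689849853516)
slope [0.01  0.003]
tray ((538.211181640625, 128.1790313720703), (97.17776489257812, 97.31802368164062), 84.74169158935547)
```

View pics/w4.png

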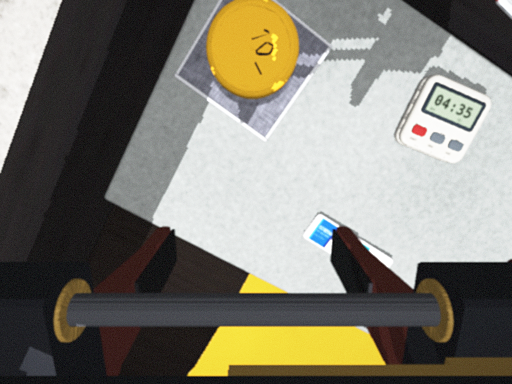

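Cup is home: lid z 0.0854, level, within 1.5 mm of the tray's centre. The cassette (visible at (345,240)) is next.

```bash
python3 - <<'E'
from h import *
plan(.434,-.12,.15,0)
E
```

```text
clock 6.95 tcp [0.4394 0.0713 0.1612] jaw -60.3 w 0.0879 F [-0.2  0.7  0.2] q [0.01 0.21 1.91 0.   1.02 1.06]
shift [ 1.11 -9.95 16.35] turn [-1.052e+00  2.000e-03 -1.000e-03]
```

>>> move_arm(steps=[[0,-1.5,2.5,-0.14,0,0,0],[0,-3,5,-0.28,0,0,0],[0.5,-4.5,7.5,-0.42,0,0,0],[1,-6,10,-0.56,0,0,0],[1.1,-7.5,12.5,-0.7,0,0,0]])

```text
clock: 7.45
tool_pos: [0.4362, -0.0757, 0.1493]
tcp_rot: [0.697, 0.122, 0.696, -0.121]
contact_force: [1.6, 0.1, 0.0]
gripper_width: 0.0879
```

```bash
python3 - <<'E'
from h import *
plan(.434,-.12,.15,0)
E
```

```text
clock 7.45 tcp [ 0.4362 -0.0757  0.1493] jaw -19.8 w 0.0879 F [1.6 0.1 0. ] q [-0.33  0.22  1.93  0.    0.99  0.02]
shift [-0.07 -4.24  1.29] turn [-0.345  0.    -0.   ]
```

>>> move_arm(steps=[[0,-1.5,0.5,-0.14,0,0,0],[0,-3,1,-0.28,0,0,0],[0,-4,1.3,-0.34,0,0,0],[0,-4,1.3,-0.34,0,0,0],[0,-4,1.3,-0.34,0,0,0]])

```text
clock: 7.95
tool_pos: [0.4342, -0.1166, 0.1496]
tcp_rot: [0.707, 0.005, 0.707, -0.005]
contact_force: [-0.1, 0.1, 0.4]
gripper_width: 0.0879
```

```bash
cat > cas.py <<'E'
from h import *
plan(.434,-.048,.15,0)
c=cap('wrist');W=cloud(load('wrist'))
m=(W[...,2]>.0182)&(W[...,2]<.026)&(abs(W[...,0]-.434)<.04)&(abs(W[...,1]+.048)<.08)
m=cv2.morphologyEx(m.astype(np.uint8),cv2.MORPH_OPEN,np.ones((5,5)))>0
n,l,s,_=cv2.connectedComponentsWithStats(m.astype(np.uint8));i=1+np.argmax(s[1:,4]);P=W[l==i]
print(s[i],np.median(P[:,2]),np.nanmedian(W[5:40,100:400,2]),cv2.minAreaRect((P[:,:2]*1000).astype(np.float32)))
cv2.imwrite('pics/w5.png',c['color'])
E
python3 cas.py
```

```text
clock 7.95 tcp [ 0.4342 -0.1166  0.1496] jaw -0.8 w 0.0879 F [-0.1  0.1  0.4] q [-0.42  0.23  1.91  0.    1.   -0.4 ]
shift [-0.04  6.86 -0.12] turn [-0.014  0.    -0.   ]
[ 232   60   36  113 3742] 0.021022641390787855 0.015867018518831155 ((431.771728515625, -49.95383071899414), (99.47738647460938, 30.55653190612793), 87.3399658203125)
```

View pics/w5.png

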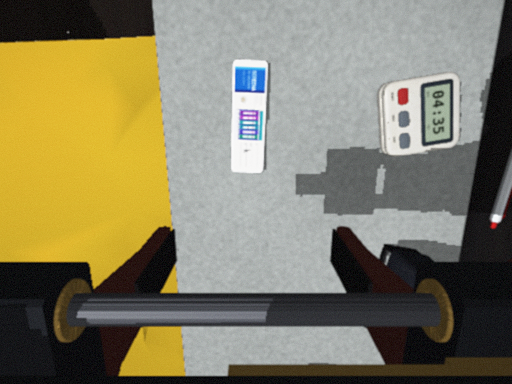

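>>> move_arm(steps=[[3,3,0,0.03,0,0,0],[6,6.7,-0.15,0.03,0,0,0],[9,6.7,-0.15,0.03,0,0,90],[9,6.7,-0.15,0.03,0,0,90],[9,6.7,-0.15,0.03,0,0,90]])

```text
clock: 8.5
tool_pos: [0.4326, -0.0492, 0.0599]
tcp_rot: [0.707, 0.015, 0.707, -0.015]
contact_force: [0.1, 0.0, -0.1]
gripper_width: 0.0674
```

```bash
python3 - <<'E'
from h import *
plan(.4318,-.05,.0185,-2.7)
E
```

```text
clock 8.5 tcp [ 0.4326 -0.0492  0.0599] jaw -2.4 w 0.0674 F [ 0.1  0.  -0.1] q [-0.27  0.37  2.03  0.    0.74 -0.23]
shift [ 4.14 -0.08 -0.08] turn [ 0.006 -0.001 -0.   ]
```

>>> move_arm(steps=[[2,-0.1,0,0,0,0,90],[3.5,-0.1,0,0,0,0,90],[4,-0.1,0,0,0,0,90],[4,-0.1,0,0,0,0,90],[4.1,-0.1,0,0,0,0,90]])

```text
clock: 9.0
tool_pos: [0.4336, -0.0511, 0.0198]
tcp_rot: [0.708, 0.015, 0.706, -0.015]
contact_force: [0.4, 0.2, 0.3]
gripper_width: 0.0571
```

>>> move_arm(steps=[[0.15,0,0,0,0,0,130],[0.15,0,0,0,0,0,170],[0.15,0,0,0,0,0,200],[0.15,0,0,0,0,0,200],[0.15,0,0,0,0,0,200]], squeeze=10)

```text
clock: 9.5
tool_pos: [0.4326, -0.0506, 0.0175]
tcp_rot: [0.707, 0.015, 0.707, -0.015]
contact_force: [-0.2, 0.3, 2.6]
gripper_width: 0.0308
```

>>> move_arm(steps=[[0,0,0,0,0,0,200],[0,0,0,0,0,0,200],[-1,0,0,0,0,0,200],[-3,0,0,0,0,0,200],[-5,0,0,0,0,0,200]])

```text
clock: 10.0
tool_pos: [0.432, -0.0505, 0.0679]
tcp_rot: [0.706, 0.015, 0.707, -0.015]
contact_force: [-0.0, 0.1, 0.4]
gripper_width: 0.0308
```

>>> move_arm(steps=[[-3,0,0,0,0,0,200],[-6,0,0,0,0,0,200],[-6,0,0,0,0,0,200],[-6,0,0,0,0,0,200]])

```text
clock: 10.4
tool_pos: [0.4329, -0.0507, 0.1279]
tcp_rot: [0.708, 0.015, 0.706, -0.015]
contact_force: [-0.4, -0.6, 0.2]
gripper_width: 0.0309
```

```bash
cat > ch.py <<'E'
from h import *
plan(.5396,.1289,.095,8)
c=cap('wrist');c=load('wrist');W=cloud(c);L=(W-c['tp'])@rot(c['tr'])*1000
m=(abs(L[...,2])<22)&(abs(L[...,1])<62)&(abs(L[...,0])<14)
P=L[m];print(len(P),np.percentile(P,[2,50,98],axis=0).round(1))
A=np.c_[P[:,1:],np.ones(len(P))];print('slope',np.linalg.lstsq(A,P[:,0],rcond=None)[0].round(3))
cv2.imwrite('pics/w6.png',c['color'])
E
python3 ch.py
```

```text
clock 10.4 tcp [ 0.4329 -0.0507  0.1279] jaw -2.4 w 0.0309 F [-0.4 -0.6  0.2] q [-0.28  0.25  1.97  0.    0.93 -0.23]
shift [ 3.3  18.39  9.9 ] turn [-0.182  0.002  0.   ]
8073 [[ -9.1 -26.3 -14.8]
 [ -3.6  13.    0.4]
 [ -1.9  49.8  16. ]]
slope [ 5.000e-03  2.000e-03 -3.778e+00]
```

View pics/w6.png

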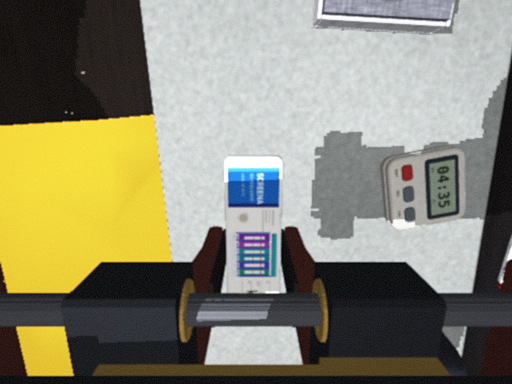

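>>> move_arm(steps=[[0,4,2.5,0,0,0,200],[0,8,5,0,0,0,200],[0,12,7.5,0,0,0,200],[0,16,9,0,0,0,200],[0,18.4,9.9,0,0,0,200]])

```text
clock: 10.95
tool_pos: [0.5394, 0.1317, 0.1254]
tcp_rot: [0.706, 0.015, 0.708, -0.014]
contact_force: [-0.6, -1.0, -0.4]
gripper_width: 0.031
```

>>> move_arm(steps=[[1,0,0,0,0,0,200],[2,0,0,0,0,0,200],[2.5,0,0,0,0,0,200],[2.5,0,0,0,0,0,200]])

```text
clock: 11.35
tool_pos: [0.5371, 0.1277, 0.1006]
tcp_rot: [0.706, 0.015, 0.708, -0.016]
contact_force: [0.4, 0.1, 0.6]
gripper_width: 0.0305
```

```bash
python3 - <<'E'
from h import *
plan(.5396,.1289,.0885)
E
```

```text
clock 11.35 tcp [0.5371 0.1277 0.1006] jaw -2.5 w 0.0305 F [0.4 0.1 0.6] q [ 0.11  0.43  1.74 -0.    0.97  0.15]
shift [1.2  0.13 0.25] turn [ 0.    -0.004  0.001]
```

>>> move_arm(steps=[[0.5,0.1,0.25,0,0,0,200],[1,0.1,0.25,0,0,0,200],[1.2,0.1,0.25,0,0,0,200],[1.2,0.1,0.25,0,0,0,200]])

```text
clock: 11.75
tool_pos: [0.5415, 0.1297, 0.09]
tcp_rot: [0.707, 0.015, 0.707, -0.015]
contact_force: [1.2, 0.4, 0.2]
gripper_width: 0.0308
```

>>> move_arm(steps=[[0.1,0,0,0,0,0,200],[0.1,0,0,0,0,0,200]])

```text
clock: 11.95
tool_pos: [0.5418, 0.13, 0.0894]
tcp_rot: [0.707, 0.015, 0.707, -0.015]
contact_force: [0.1, 1.4, -1.2]
gripper_width: 0.031
```

>>> move_arm(steps=[[0.12,0,-0.1,0,0,0,200],[0.12,0,-0.1,0,0,0,200]])

```text
clock: 12.15
tool_pos: [0.5405, 0.13, 0.0881]
tcp_rot: [0.707, 0.015, 0.707, -0.015]
contact_force: [-0.6, 0.9, -0.6]
gripper_width: 0.0308
```

>>> move_arm(steps=[[0.05,0,0,0,0,0,200],[0.05,0,0,0,0,0,170],[0.05,0,0,0,0,0,130],[0.05,0,0,0,0,0,110],[0.05,0,0,0,0,0,110]])

```text
clock: 12.65
tool_pos: [0.5407, 0.13, 0.0876]
tcp_rot: [0.707, 0.015, 0.707, -0.015]
contact_force: [-0.0, -0.1, -0.3]
gripper_width: 0.0487
```

>>> move_arm(steps=[[-1,0,0,0,0,0,110],[-3,0,0,0,0,0,80],[-5,0,0,0,0,0,50],[-6,-3,0,0,0,0,0],[-6,-7,0,0,0,0,0]])

```text
clock: 13.15
tool_pos: [0.5396, 0.0606, 0.1502]
tcp_rot: [0.709, 0.014, 0.705, -0.014]
contact_force: [0.9, -0.4, -0.3]
gripper_width: 0.0788
```

>>> move_arm(steps=[[0,-4,0,0,0,0,0],[0,-6,0,0,0,0,0],[0,-6,0,0,0,0,0],[0,-6,0,0,0,0,0]])

```text
clock: 13.55
tool_pos: [0.5354, 0.0001, 0.1481]
tcp_rot: [0.707, 0.016, 0.707, -0.015]
contact_force: [0.4, -0.1, -1.1]
gripper_width: 0.0878
```

```bash
cat > cc.py <<'E'
from h import *
import sys
plan(.579,-.12,.15,9)
c=cap('wrist');cv2.imwrite(f'pics/{sys.argv[1]}.png',c['color']);W=cloud(load('wrist'))
d=np.hypot(W[...,0]-.54,W[...,1]-.129)
def rep(n,lo,hi,r=.06):
    P=W[(d<r)&(W[...,2]>lo)&(W[...,2]<hi)]
    if len(P)<50: print(n,len(P));return
    A=np.c_[P[:,:2]-P[:,:2].mean(0),np.ones(len(P))]
    print(n,len(P),np.median(P[:,2]).round(4),'slope',np.linalg.lstsq(A,P[:,2],rcond=None)[0][:2].round(3),cv2.minAreaRect((P[:,:2]*1000).astype(np.float32)))
rep('lid',.082,.0875,.035);rep('cassette',.0885,.097);rep('timer',.1,.115)
E
python3 cc.py w7
```

```text
clock 13.55 tcp [5.354e-01 1.000e-04 1.481e-01] jaw -2.5 w 0.0878 F [ 0.4 -0.1 -1.1] q [-0.13  0.35  1.74  0.    1.05 -0.09]
shift [ -0.19 -11.81   4.87] turn [-0.2    0.001 -0.   ]
lid 2865 0.0854 slope [0.001 0.007] ((539.7827758789062, 121.15208435058594), (41.98725128173828, 66.05131530761719), 87.6202392578125)
cassette 4630 0.0911 slope [-0.001 -0.002] ((540.55712890625, 110.73912048339844), (59.547054290771484, 30.855215072631836), 87.65088653564453)
timer 0
```

View pics/w7.png

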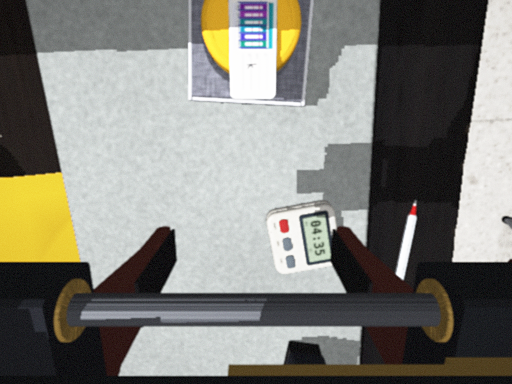

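>>> move_arm(steps=[[0,-4,1.6,-0.1,0,0,0],[0,-8,3.2,-0.2,0,0,0],[0,-11.5,4.8,-0.2,0,0,0],[0,-11.5,4.8,-0.2,0,0,0],[0,-11.5,4.8,-0.2,0,0,0]])

```text
clock: 14.1
tool_pos: [0.5785, -0.116, 0.1474]
tcp_rot: [0.705, -0.055, 0.705, 0.056]
contact_force: [-0.1, 0.6, -1.0]
gripper_width: 0.0875
```

```bash
cat > tim.py <<'E'
from h import *
plan(.582,-.048,.06,9)
c=cap('wrist');W=cloud(load('wrist'))
d=np.hypot(W[...,0]-.58,W[...,1]+.048)
for lo in (.02,.028,.031):
    m=((d<.06)&(W[...,2]>lo)&(W[...,2]<.04)).astype(np.uint8)
    n,l,s,_=cv2.connectedComponentsWithStats(m);i=1+np.argmax(s[1:,4]);P=W[l==i];print(s[i],np.median(P[:,2]),cv2.minAreaRect((P[:,:2]*1000).astype(np.float32)))
E
python3 tim.py
```

```text
clock 14.1 tcp [ 0.5785 -0.116   0.1474] jaw 9.0 w 0.0875 F [-0.1  0.6 -1. ] q [-0.32  0.42  1.62  0.    1.1  -0.47]
shift [8.74 6.65 1.42] turn [ 0.    -0.    -0.001]
[ 233   81   77   78 5628] 0.032873816336441986 ((583.5905151367188, -49.0432243347168), (65.53883361816406, 65.49612426757812), 8.082709312438965)
[ 233   81   77   78 5628] 0.032873816336441986 ((583.5905151367188, -49.0432243347168), (65.53883361816406, 65.49612426757812), 8.082709312438965)
[ 233   81   77   78 5482] 0.03290871944101115 ((583.419677734375, -49.16278839111328), (64.92961883544922, 64.9088134765625), 8.384275436401367)
```

>>> move_arm(steps=[[3,3,0.8,0.01,0,0,0],[6,6.5,1.55,0.01,0,0,0],[9,6.5,1.55,0.01,0,0,0],[9.5,6.5,1.55,0.01,0,0,0],[9.5,6.5,1.55,0.01,0,0,0]])

```text
clock: 14.65
tool_pos: [0.5822, -0.0487, 0.052]
tcp_rot: [0.704, -0.053, 0.706, 0.053]
contact_force: [-0.6, 0.2, 0.0]
gripper_width: 0.0879
```

```bash
python3 - <<'E'
from h import *
plan(.5835,-.049,.0195,8.3)
E
```

```text
clock 14.65 tcp [ 0.5822 -0.0487  0.052 ] jaw 8.6 w 0.0879 F [-0.6  0.2  0. ] q [-0.2   0.54  1.71  0.    0.9  -0.35]
shift [ 3.25 -0.05  0.14] turn [ 0.005 -0.003 -0.001]
```

>>> move_arm(steps=[[1.5,0,0.1,0,0,0,0],[3,0,0.1,0,0,0,0],[3.2,0,0.1,0,0,0,0],[3.2,0,0.1,0,0,0,0]])

```text
clock: 15.05
tool_pos: [0.5846, -0.0505, 0.0208]
tcp_rot: [0.705, -0.052, 0.705, 0.052]
contact_force: [-0.1, 0.3, -0.4]
gripper_width: 0.0876
```

>>> move_arm(steps=[[0,0,0,0,0,0,60],[0,0,0,0,0,0,120],[0,0,0,0,0,0,120],[0,0,0,0,0,0,120],[0,0,0,0,0,0,120]], squeeze=15)

```text
clock: 15.55
tool_pos: [0.5847, -0.0502, 0.0211]
tcp_rot: [0.705, -0.052, 0.705, 0.052]
contact_force: [-0.8, 0.7, 4.5]
gripper_width: 0.0658
```

>>> move_arm(steps=[[-1,0,0,0,0,0,120],[-4,0,0,0,0,0,120],[-8,0,0,0,0,0,120],[-12,0,0,0,0,0,120],[-12,0,0,0,0,0,120]])

```text
clock: 16.05
tool_pos: [0.5885, -0.0507, 0.1466]
tcp_rot: [0.709, -0.053, 0.702, 0.051]
contact_force: [1.5, -1.5, -0.0]
gripper_width: 0.066
```

>>> move_arm(steps=[[0,0,0,0,0,0,120],[0,0,0,0,0,0,120]])

```text
clock: 16.25
tool_pos: [0.5833, -0.0498, 0.1395]
tcp_rot: [0.704, -0.052, 0.706, 0.053]
contact_force: [-0.3, 0.1, -0.6]
gripper_width: 0.0657
```

```bash
cat > th.py <<'E'
from h import *
plan(.5396,.1292,.14)
c=cap('wrist');c=load('wrist');W=cloud(c);L=(W-c['tp'])@rot(c['tr'])*1000
m=(abs(L[...,2])<29)&(L[...,1]>-30)&(L[...,1]<50)&(L[...,0]<-5)&(L[...,0]>-25)
P=L[m];print(len(P),np.percentile(P,[1,50,99,100],axis=0).round(1))
m&=abs(L[...,0]-np.median(P[:,0]))<4;P=L[m]
A=np.c_[P[:,1:],np.ones(len(P))];print('slope',np.linalg.lstsq(A,P[:,0],rcond=None)[0].round(3))
cv2.imwrite('pics/w8.png',c['color'])
E
python3 th.py
```

```text
clock 16.25 tcp [ 0.5833 -0.0498  0.1395] jaw 8.5 w 0.0657 F [-0.3  0.1 -0.6] q [-0.2   0.42  1.63  0.    1.08 -0.35]
shift [-0.03 18.35 -1.68] turn [-0.    -0.002 -0.001]
11397 [[-13.9 -22.4 -28.4]
 [-11.8   8.2  -0.1]
 [ -7.8  34.   28.4]
 [ -5.2  34.4  29. ]]
slope [ 1.2000e-02  1.0000e-03 -1.1865e+01]
```

View pics/w8.png

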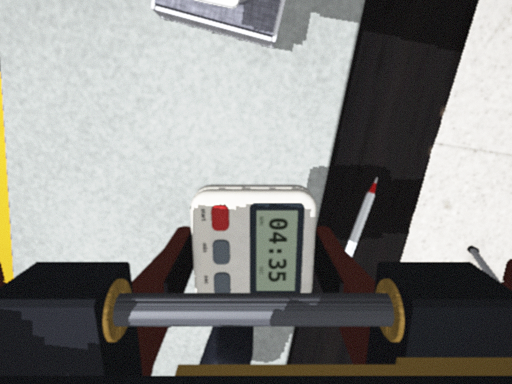

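>>> move_arm(steps=[[0,4,-0.4,0,0,0,120],[0,8,-0.8,0,0,0,120],[0,12,-1.2,0,0,0,120],[0,16,-1.6,0,0,0,120],[0,18.3,-1.7,0,0,0,120]])

```text
clock: 16.8
tool_pos: [0.538, 0.1307, 0.1388]
tcp_rot: [0.704, -0.052, 0.707, 0.053]
contact_force: [-0.4, -1.1, -0.2]
gripper_width: 0.0657
```

>>> move_arm(steps=[[1.5,0,0,0,0,0,120],[2.5,0,0,0,0,0,120],[2.5,0,0,0,0,0,120],[2.5,0,0,0,0,0,120]])

```text
clock: 17.2
tool_pos: [0.5401, 0.1278, 0.1147]
tcp_rot: [0.704, -0.052, 0.706, 0.052]
contact_force: [-0.4, 1.0, -0.5]
gripper_width: 0.0654
```

```bash
python3 - <<'E'
from h import *
plan(.5398,.1285,.0965)
E
```

```text
clock 17.2 tcp [0.5401 0.1278 0.1147] jaw 8.4 w 0.0654 F [-0.4  1.  -0.5] q [ 0.11  0.42  1.73 -0.    1.   -0.04]
shift [ 1.82  0.07 -0.01] turn [-0.    -0.002 -0.   ]
```

>>> move_arm(steps=[[0.6,0.1,0,0,0,0,120],[1.2,0.1,0,0,0,0,120],[1.5,0.1,0,0,0,0,120],[1.6,0.1,0,0,0,0,120],[1.6,0.1,0,0,0,0,120]])

```text
clock: 17.7
tool_pos: [0.5404, 0.1293, 0.0994]
tcp_rot: [0.705, -0.052, 0.705, 0.052]
contact_force: [-0.2, 0.0, -0.3]
gripper_width: 0.0661
```

>>> move_arm(steps=[[0.1,0,0,0,0,0,120],[0.15,0,0,0,0,0,120],[0.15,0,0,0,0,0,120]])

```text
clock: 18.0
tool_pos: [0.5405, 0.1295, 0.0982]
tcp_rot: [0.705, -0.052, 0.705, 0.052]
contact_force: [0.5, 1.1, -0.2]
gripper_width: 0.0658
```

>>> move_arm(steps=[[0.1,0,0,0,0,0,120],[0.15,0,0,0,0,0,120],[0.15,0,0,0,0,0,120]])

```text
clock: 18.3
tool_pos: [0.5404, 0.1295, 0.0965]
tcp_rot: [0.705, -0.052, 0.705, 0.052]
contact_force: [0.8, 0.3, -0.2]
gripper_width: 0.0656
```

>>> move_arm(steps=[[0,0,0,0,0,0,60],[0,0,0,0,0,0,30],[0,0,0,0,0,0,0],[0,0,0,0,0,0,0],[0,0,0,0,0,0,0]])

```text
clock: 18.8
tool_pos: [0.5405, 0.1295, 0.0966]
tcp_rot: [0.705, -0.052, 0.705, 0.052]
contact_force: [0.6, 0.0, 0.8]
gripper_width: 0.0879
```

>>> move_arm(steps=[[-1,0,0,0,0,0,0],[-3,0,0,0,0,0,0],[-5,0,0,0,0,0,0],[-6,-4,0,0,0,0,0],[-6,-8,0,0,0,0,0]])

```text
clock: 19.3
tool_pos: [0.554, 0.0503, 0.1593]
tcp_rot: [0.707, -0.053, 0.704, 0.053]
contact_force: [1.1, 0.1, -0.7]
gripper_width: 0.088
```

>>> move_arm(steps=[[0,-3,0,0,0,0,0],[0,-4,0,0,0,0,0],[0,-4,0,0,0,0,0],[0,-4,0,0,0,0,0]])

```text
clock: 19.7
tool_pos: [0.5579, 0.0116, 0.1567]
tcp_rot: [0.705, -0.052, 0.705, 0.052]
contact_force: [0.4, 0.4, 0.8]
gripper_width: 0.0879
```

```bash
python3 cc.py w9; python3 -c "
from h import *
plan(.577,-.29,.2,-13)"
```

```text
clock 19.7 tcp [0.5579 0.0116 0.1567] jaw 8.5 w 0.0879 F [0.4 0.4 0.8] q [-0.1   0.37  1.68  0.    1.09 -0.25]
shift [  0.66 -13.32   0.15] turn [-0.009 -0.    -0.001]
lid 0
cassette 1091 0.0912 slope [0.006 0.102] ((546.9177856445312, 89.4566650390625), (48.959957122802734, 18.06353187561035), 8.37973403930664)
timer 9008 0.1077 slope [-0.001  0.005] ((541.9505004882812, 123.41641235351562), (65.5146713256836, 50.184295654296875), 8.642767906188965)
clock 19.75 tcp [0.5578 0.0119 0.1566] jaw 8.5 w 0.0879 F [ 0.1  0.2 -0.1] q [-0.1   0.37  1.68  0.    1.09 -0.25]
shift [ -4.36 -30.14  -2.57] turn [ 0.375 -0.    -0.001]
```

View pics/w9.png

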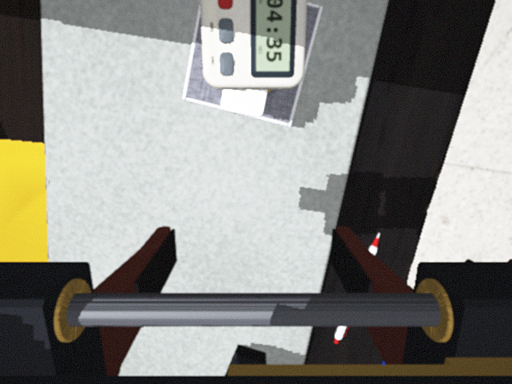

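>>> move_arm(steps=[[-2,-4.5,-0.3,0,0,0,0],[-4,-9,-0.6,0.07,0,0,0],[-4,-14,-1.5,0.14,0,0,0],[-4,-19,-2,0.24,0,0,0],[-4,-24,-3,0.37,0,0,0]])

```text
clock: 20.25
tool_pos: [0.5647, -0.2292, 0.1969]
tcp_rot: [0.703, 0.079, 0.702, -0.079]
contact_force: [1.0, -0.0, 0.1]
gripper_width: 0.088
```

```bash
python3 -c "
from h import *
plan(.559,-.287,.19,-13)"
```

```text
clock 20.25 tcp [ 0.5647 -0.2292  0.1969] jaw -12.8 w 0.088 F [ 1.  -0.   0.1] q [-0.5   0.4   1.52  0.    1.23 -0.28]
shift [ 0.69 -5.76  0.73] turn [ 0.003  0.001 -0.   ]
```

>>> move_arm(steps=[[0.5,-4,0.7,0,0,0,0],[0.5,-5,0.7,0,0,0,0],[0.5,-5,0.7,0,0,0,0],[0.5,-5,0.7,0,0,0,0]])

```text
clock: 20.65
tool_pos: [0.5599, -0.2773, 0.1914]
tcp_rot: [0.703, 0.078, 0.703, -0.077]
contact_force: [0.5, -0.5, -0.3]
gripper_width: 0.0879
```

```bash
cat > st.py <<'E'
from h import *
plan(.577,-.207,.06,-13)
c=cap('wrist');cv2.imwrite('pics/w10.png',c['color']);c=load('wrist');W=cloud(c)
d=np.hypot(W[...,0]-.577,W[...,1]+.207)
for lo in (.06,.085,.09):
    P=W[(d<.06)&(W[...,2]>lo)&(W[...,2]<.11)]
    print(len(P),np.median(P[:,2]).round(4),cv2.minAreaRect((P[:,:2]*1000).astype(np.float32)))
E
python3 st.py
```

```text
clock 20.65 tcp [ 0.5599 -0.2773  0.1914] jaw -12.7 w 0.0879 F [ 0.5 -0.5 -0.3] q [-0.57  0.42  1.49  0.    1.23 -0.35]
shift [13.15  7.21  0.14] turn [ 0.006 -0.001 -0.001]
3349 0.0932 ((579.2314453125, -208.94024658203125), (65.70286560058594, 38.37853240966797), 78.60662078857422)
3002 0.0934 ((579.2711181640625, -208.9608612060547), (60.08183288574219, 34.35806655883789), 78.66939544677734)
2545 0.0937 ((579.1994018554688, -208.64817810058594), (56.06640625, 30.563846588134766), 78.51258087158203)
```

View pics/w10.png

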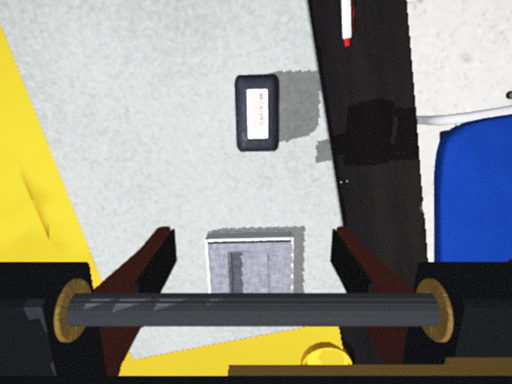

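>>> move_arm(steps=[[1,3.5,0.3,-0.02,0,0,0],[3,7,0.35,-0.02,0,0,0],[6,7.1,0.35,-0.02,0,0,0],[6,7.1,0.35,-0.02,0,0,0],[6,7.1,0.35,-0.02,0,0,0]])

```text
clock: 21.2
tool_pos: [0.5787, -0.2094, 0.1318]
tcp_rot: [0.703, 0.071, 0.704, -0.07]
contact_force: [0.6, -0.4, 0.5]
gripper_width: 0.0881
```

```bash
python3 -c "
from h import *
plan(.579,-.209,.064,-11.4)"
```

```text
clock 21.2 tcp [ 0.5787 -0.2094  0.1318] jaw -11.5 w 0.0881 F [ 0.6 -0.4  0.5] q [-0.46  0.47  1.57  0.    1.1  -0.26]
shift [6.78 0.04 0.02] turn [-0.001 -0.001 -0.   ]
```

>>> move_arm(steps=[[3,0,0,0,0,0,0],[6,0,0,0,0,0,0],[6.8,0,0,0,0,0,0],[6.8,0,0,0,0,0,60],[6.8,0,0,0,0,0,90]])

```text
clock: 21.7
tool_pos: [0.58, -0.2116, 0.0652]
tcp_rot: [0.704, 0.071, 0.703, -0.072]
contact_force: [0.5, 0.8, 0.5]
gripper_width: 0.0752
```

>>> move_arm(steps=[[0,0,0,0,0,0,130],[0,0,0,0,0,0,180],[0,0,0,0,0,0,180],[0,0,0,0,0,0,180],[0,0,0,0,0,0,180]], squeeze=20)

```text
clock: 22.2
tool_pos: [0.579, -0.2109, 0.0638]
tcp_rot: [0.704, 0.071, 0.703, -0.071]
contact_force: [-0.4, 0.3, 2.5]
gripper_width: 0.039
```

>>> move_arm(steps=[[-1,0,0,0,0,0,180],[-3,0,0,0,0,0,180],[-6,0,0,0,0,0,180],[-8,0,0,0,0,0,180],[-8,0,0,0,0,0,180]])

```text
clock: 22.7
tool_pos: [0.5811, -0.2119, 0.1471]
tcp_rot: [0.706, 0.071, 0.701, -0.072]
contact_force: [-0.0, 0.1, -0.6]
gripper_width: 0.0388
```

```bash
python3 -c "
from h import *
plan(.508,-.48,.145,-11.4)"
```

```text
clock 22.7 tcp [ 0.5811 -0.2119  0.1471] jaw -11.6 w 0.0388 F [-0.   0.1 -0.6] q [-0.46  0.45  1.56  0.    1.12 -0.26]
shift [  0.23 -27.73  -1.78] turn [-0.003  0.006  0.001]
```

>>> move_arm(steps=[[0,-4.5,-0.3,0,0,0,180],[0,-9,-0.6,0,0,0,180],[0,-13.5,-0.9,0,0,0,180],[0,-18,-1.2,0,0,0,180],[0,-22.5,-1.5,0,0,0,180]])

```text
clock: 23.2
tool_pos: [0.5178, -0.4293, 0.1422]
tcp_rot: [0.703, 0.072, 0.704, -0.071]
contact_force: [0.4, -0.3, -0.4]
gripper_width: 0.0393
```

>>> move_arm(steps=[[0,-2,0,0,0,0,180],[0,-4,0,0,0,0,180],[0,-4,0,0,0,0,180],[0,-4,0,0,0,0,180],[0,-4,0,0,0,0,180]])

```text
clock: 23.7
tool_pos: [0.5115, -0.4655, 0.1433]
tcp_rot: [0.703, 0.071, 0.704, -0.07]
contact_force: [0.8, -0.3, -1.1]
gripper_width: 0.0392
```

```bash
cat > ot.py <<'E'
from h import *
plan(.532,-.38,.145,-11.4)
c=cap('wrist');cv2.imwrite('pics/w11.png',c['color']);c=load('wrist');W=cloud(c);R=rot(c['tr']);L=(W-c['tp'])@R*1000
m=(W[...,2]>.037)&(W[...,2]<.05)&(abs(W[...,0]-.532)<.075)&(abs(W[...,1]+.38)<.08)
P=L[m];print('tray tool',len(P),cv2.minAreaRect(P[:,1:].astype(np.float32)))
m=(W[...,2]>.02)&(W[...,2]<.028)&(abs(W[...,0]-.532)<.04)&(abs(W[...,1]+.38)<.045)
P=L[m];print('floor tool',len(P),cv2.minAreaRect(P[:,1:].astype(np.float32)),np.percentile(P[:,1:],[1,99],axis=0).round(1))
m=(L[...,0]<-15)&(L[...,0]>-45)&(abs(L[...,1])<60)&(abs(L[...,2])<17)
P=L[m];P=P[abs(P[:,0]-np.median(P[:,0]))<6];print('stamp top',len(P),np.percentile(P,[0,1,50,99,100],axis=0).round(1))
A=np.c_[P[:,1:],np.ones(len(P))];print('slope',np.linalg.lstsq(A,P[:,0],rcond=None)[0].round(3))
E
python3 ot.py
```

```text
clock 23.7 tcp [ 0.5115 -0.4655  0.1433] jaw -11.5 w 0.0392 F [ 0.8 -0.3 -1.1] q [-0.84  0.56  1.38  0.    1.21 -0.64]
shift [-0.16  8.79  0.31] turn [-0.002 -0.001 -0.001]
tray tool 10605 ((86.12861633300781, 4.879081726074219), (97.29974365234375, 97.31243896484375), 89.76990509033203)
floor tool 4021 ((85.99810791015625, 4.923103332519531), (42.23008728027344, 66.3611831665039), 89.57962799072266) [[ 53.5 -15.9]
 [118.8  25.8]]
stamp top 5933 [[-32.8 -14.9 -16.1]
 [-31.7 -11.2 -15.3]
 [-29.9  12.1   0.3]
 [-23.9  31.3  16.4]
 [-23.7  32.4  17. ]]
slope [ 4.8000e-02  5.0000e-03 -2.9826e+01]
```

View pics/w11.png

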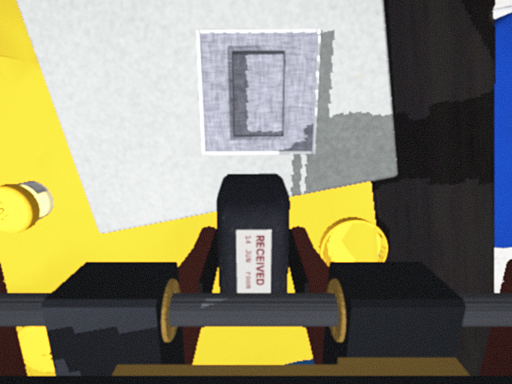

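```bash
python3 - <<'E'
from h import *
c=load('wrist');W=cloud(c);L=(W-c['tp'])@rot(c['tr'])*1000
for y0 in range(-12,44,4):
    m=(abs(L[...,1]-y0-2)<2)&(abs(L[...,2])<12)&(L[...,0]<20)&(L[...,0]>-45);P=L[m]
    if len(P): print(y0,len(P),np.median(P[:,0]).round(1),P[:,1].max().round(1))
m=(L[...,0]<10)&(L[...,0]>-45)&(abs(L[...,2])<15)&(L[...,1]>20)&(L[...,1]<60);P=L[m]
for a in range(-32,10,3):
    Q=P[abs(P[:,0]-a)<1.5]
    if len(Q): print('x',a,len(Q),np.percentile(Q[:,1],[50,95,100]).round(1))
E
```

```text
-12 290 -30.3 -8.0
-8 372 -30.4 -4.0
-4 379 -30.5 -0.0
0 380 -30.5 4.0
4 406 -30.5 8.0
8 403 -30.4 12.0
12 417 -30.4 16.0
16 425 -30.4 20.0
20 447 -30.2 24.0
24 488 -29.5 28.0
28 646 -26.2 32.0
32 1189 -9.4 36.0
x -32 216 [22.2 25.7 26.8]
x -29 1076 [25.6 29.3 30.3]
x -26 401 [30.  31.4 32.2]
x -23 292 [31.7 32.5 32.9]
x -20 180 [32.6 33.2 33.5]
x -17 168 [33.1 33.6 34. ]
x -14 157 [33.7 34.2 34.4]
x -11 149 [34.2 34.7 35.1]
x -8 128 [34.8 35.  35.4]
x -5 86 [35.  35.3 35.4]
x -2 85 [35.  35.3 35.4]
x 1 70 [35.1 35.4 35.5]
x 4 75 [35.2 35.5 35.5]
x 7 77 [35.2 35.5 35.5]
```

>>> move_arm(steps=[[0,3.5,0.2,0,0,0,180],[0,7,0.4,0,0,0,180],[0,8.4,0.5,0,0,0,180],[1,8.4,0.5,0,0,0,180],[1.5,8.4,0.5,0,0,0,180]])

```text
clock: 24.25
tool_pos: [0.5328, -0.3861, 0.1278]
tcp_rot: [0.703, 0.071, 0.704, -0.071]
contact_force: [-1.2, -0.1, -2.1]
gripper_width: 0.0389
```

>>> move_arm(steps=[[1,0,0,0,0,0,180],[1.5,0,0,0,0,0,180],[1.5,0,0,0,0,0,180],[1.5,0,0,0,0,0,180],[1.5,0,0,0,0,0,180]])

```text
clock: 24.75
tool_pos: [0.5328, -0.3867, 0.1138]
tcp_rot: [0.704, 0.071, 0.703, -0.072]
contact_force: [0.1, -0.3, -1.6]
gripper_width: 0.0387
```

```bash
python3 - <<'E'
from h import *
c=load('wrist');R=rot(c['tr']);t=c['tp']+R@np.array([0,.0843,.0049]);print(t)
plan(t[0],t[1],.0725,-11.6)
E
```

```text
[ 0.53307357 -0.38390443  0.14336016]
clock 24.75 tcp [ 0.5328 -0.3867  0.1138] jaw -11.6 w 0.0387 F [ 0.1 -0.3 -1.6] q [-0.73  0.54  1.49  0.    1.11 -0.53]
shift [ 4.13  0.28 -0.04] turn [-0.  0.  0.]
```

>>> move_arm(steps=[[0,0.28,-0.04,0,0,0,180],[1,0.28,-0.04,0,0,0,180],[1.7,0.28,-0.04,0,0,0,180],[1.7,0.28,-0.04,0,0,0,180],[1.7,0.28,-0.04,0,0,0,180]])

```text
clock: 25.25
tool_pos: [0.5327, -0.383, 0.096]
tcp_rot: [0.703, 0.072, 0.704, -0.071]
contact_force: [-0.5, -0.3, -0.5]
gripper_width: 0.039
```

```bash
python3 - <<'E'
from h import *
plan(.5331,-.3839,.0725,-11.6)
E
```

```text
clock 25.25 tcp [ 0.5327 -0.383   0.096 ] jaw -11.6 w 0.039 F [-0.5 -0.3 -0.5] q [-0.73  0.56  1.51  0.    1.07 -0.53]
shift [ 2.35 -0.08  0.06] turn [ 0.001 -0.001 -0.001]
```

>>> move_arm(steps=[[0.5,-0.1,0.05,0,0,0,180],[1,-0.1,0.05,0,0,0,180],[1.2,-0.1,0.05,0,0,0,180]])

```text
clock: 25.55
tool_pos: [0.533, -0.3842, 0.0839]
tcp_rot: [0.703, 0.072, 0.704, -0.071]
contact_force: [-1.3, -0.6, -0.9]
gripper_width: 0.0391
```

>>> move_arm(steps=[[0.5,0,0,0,0,0,180],[1,0,0,0,0,0,180],[1,0,0,0,0,0,180]])

```text
clock: 25.85
tool_pos: [0.5327, -0.384, 0.0736]
tcp_rot: [0.703, 0.072, 0.704, -0.071]
contact_force: [-0.1, -0.0, -1.2]
gripper_width: 0.0389
```

>>> move_arm(steps=[[0.15,0,0,0,0,0,180],[0.15,0,0,0,0,0,180],[0.15,0,0,0,0,0,120],[0.15,0,0,0,0,0,80],[0.15,0,0,0,0,0,60]])

```text
clock: 26.35
tool_pos: [0.5334, -0.3846, 0.0734]
tcp_rot: [0.704, 0.071, 0.703, -0.071]
contact_force: [0.5, -1.3, 0.3]
gripper_width: 0.0591
```

>>> move_arm(steps=[[0,0,0,0,0,0,60],[-2,0,0,0,0,0,60],[-5,0,0,0,0,0,60],[-8,0,0,0,0,0,60],[-10,-4,0,0,0,0,60]])

```text
clock: 26.85
tool_pos: [0.5265, -0.4202, 0.1753]
tcp_rot: [0.704, 0.071, 0.703, -0.069]
contact_force: [0.9, -0.4, -0.4]
gripper_width: 0.067
```

>>> move_arm(steps=[[0,-4,0,0,0,0,60],[0,-4,0,0,0,0,60],[0,-4,0,0,0,0,60],[0,-4,0,0,0,0,60]])

```text
clock: 27.25
tool_pos: [0.5169, -0.4616, 0.1724]
tcp_rot: [0.703, 0.072, 0.704, -0.071]
contact_force: [0.3, -0.2, -0.2]
gripper_width: 0.0673
```

```bash
python3 - <<'E'
from h import *
plan(.532,-.38,.145,-11.4)
c=cap('wrist');c=load('wrist');W=cloud(c)
d=np.hypot(W[...,0]-.534,W[...,1]+.382)
P=W[(d<.05)&(W[...,2]>.08)&(W[...,2]<.12)];print('hood',len(P),np.percentile(P[:,2],[50,90]).round(4),cv2.minAreaRect((P[:,:2]*1000).astype(np.float32)))
Q=P[P[:,2]>np.median(P[:,2])-.002];A=np.c_[Q[:,:2]-Q[:,:2].mean(0),np.ones(len(Q))];print('slope',np.linalg.lstsq(A,Q[:,2],rcond=None)[0][:2].round(3))
P=W[(d<.08)&(W[...,2]>.037)&(W[...,2]<.05)];print('tray',cv2.minAreaRect((P[:,:2]*1000).astype(np.float32)))
c=cap('top');T=cloud(load('top'))
def r(n,x,y,lo,hi,rr=.05):
    P=T[(np.hypot(T[...,0]-x,T[...,1]-y)<rr)&(T[...,2]>lo)&(T[...,2]<hi)];print(n,len(P),np.median(P[:,2]).round(4),cv2.minAreaRect((P[:,:2]*1000).astype(np.float32)))
r('timer top',.538,.129,.1,.12);r('timer+cas',.538,.129,.086,.12,.07)
cv2.imwrite('pics/top2.png',cv2.resize(c['color'][90:250,100:400],None,fx=2.6,fy=2.6,interpolation=cv2.INTER_CUBIC))
E
```

```text
clock 27.25 tcp [ 0.5169 -0.4616  0.1724] jaw -11.6 w 0.0673 F [ 0.3 -0.2 -0.2] q [-0.83  0.53  1.35  0.    1.26 -0.63]
shift [ 2.75  8.29 -0.15] turn [-0.003 -0.001 -0.001]
hood 4179 [0.1013 0.1027] ((533.5110473632812, -383.3387451171875), (63.236331939697266, 38.22736358642578), 78.52081298828125)
slope [ 0.003 -0.001]
tray ((533.3387451171875, -381.97918701171875), (96.8344955444336, 97.14607238769531), 78.79483032226562)
timer top 456 0.1069 ((536.6148681640625, 131.79766845703125), (66.23527526855469, 65.8580322265625), 9.455431938171387)
timer+cas 540 0.1063 ((537.1398315429688, 131.51171875), (66.95088195800781, 97.84514617919922), 7.493133544921875)
```

View pics/top2.png

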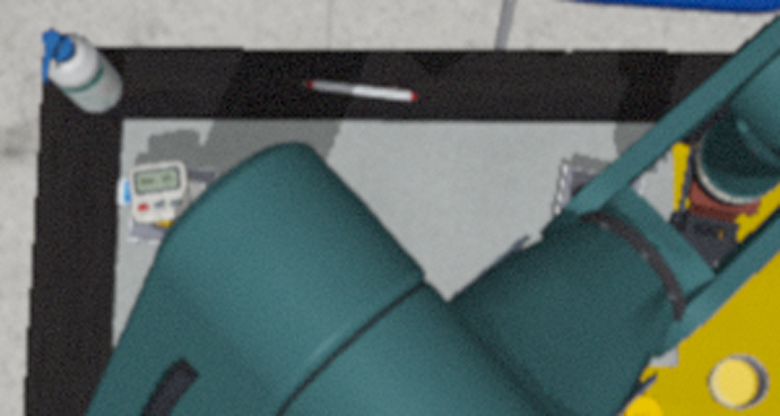

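The stack stands at (160,192), with the pen and bottle in place. The stamp is home and level in its cutout. Handing in.

```bash
python3 -c "
from cell import manip
print(manip.sign_off())"
```

```text
the job is handed in; nothing more can be done
None
```

I stood the closed middle-sized cup in the round cutout, laid the cassette and then the timer on its lid, and put the stamp in the oblong cutout. I handed the job in at about 27 s of the 112 s. The hand-in reports no verdict.

My last checks before handing in:
- **Cup:** the lid top was at z 0.0854 m (0.086 expected), level, and about 1.5 mm from the tray's centre.
- **Cassette and timer:** both were flat, with tops at 0.0911 m and 0.1077 m, and within about 2–3 mm of the cup's axis. The wrist view cut off their far ends, so I worked out their centres from the near edges.
- **Stamp:** it was level, with its top at about 0.102 m (0.102 expected) and about 1.4 mm from the tray's centre. It met no force going in.
- **Bystanders:** the pen and bottle looked unmoved in the last top picture. I did not measure them. The loose lid was outside that crop, and I did not check it after the start.

Nothing failed. The top and wrist cameras disagreed by up to about 5 mm in x, so I used the wrist camera for placing.

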